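# Set the kitchen tap over the jug and open the cold lever

### The arm

A 6-joint arm with a two-finger parallel gripper is mounted at the origin on the work surface. World frame = base frame: x ahead of the robot, y to its left, z up, the work surface at z = 0. Lengths are in m, angles in rad, forces in N, time in s.
With the tool pointing down it reaches from about 0.325 to 0.85 m from the base axis. Payload 4.4 kg.
Tool frame: the origin (TCP) lies at the very end of the fingers, on their centre line; the grasp point (between the pads) lies 19 mm behind it (r.grip_point_offset is the distance from the TCP to the grasp point, in m); z points along the fingers, y is the line along which they close (so a half turn about z gives the same grasp; the last joint's range is limited). The gripper opens to 94 mm and grips with 3 to 60 N. Pads are 16 mm wide; open, the fingers measure 119 mm over their backs; the gripper's body (75 mm by 177 mm) begins 78 mm behind the grasp point.
Start: joints at [-1.45, 0.207, 1.542, -0, 1.393, -0.15], TCP at [0.154, -0.554, 0.205] pointing down, gripper open.
Joint ranges: [-2.73, 2.73], [-0.86, 2.22], [0.23, 2.46], [-1.11, 4.25], [0.08, 2.63], [-2.82, 2.82]. Speed limits (rad/s): [2.79, 2.79, 3.14, 3.14, 3.14, 3.14].

### API

Orientations are given as a rotation vector (axis times angle).
In Python, from bench import r gives the robot as it stands.
- The arm moves only by the tool play_rows, never from a script. Its argument "rows" is a list of rows, each an object of numbers: "tx", "ty", "tz": the shift along the tool's x, y, z in mm; "rx", "ry", "rz": the turn, a rotation vector about the tool's x, y, z in rad. A call has 1 to 12 rows; each row is the pose to reach, as a shift and turn from the pose commanded when the call began, along the tool's axes at that moment; what a row does not reach only later rows make up. A row lasts 1/12 s, in which the tool goes at most 41.7 mm and 7.16 degrees, less where a joint would pass 70% of its speed; a pose out of reach is approached as far as the arm can. A call with a gripper value outside its range is refused whole. "grip" is the gripper's target within -1 to 1 (shut at 1, half-way at 0, fully open at -1), set as the call begins (left out, the last holds). The fingers move at their own pace and stop on an object; "grip_force" is the grip in N (left out, the last holds). Time passes only in rows, so rows that repeat a pose let the fingers close. It gives the time, the measured TCP pose, the force, the opening and the grip force at its end, in the units of the state.
- r.read_state(): the state, without advancing time (a new reading comes with each control period).
- r.grab_frame(name): name is "side" or "top"; returns the picture (480x640x3 uint8, blue, green, red); there is no depth.
- r.camera_params(name): a dict with "fovy" (degrees; the focal length in pixels is half the picture's height over the tangent of half this angle, whatever the lens; pixels are square), "cx", "cy" (the principal point, pixels), "k1" (the pictures are not rectified: a ray, as slopes to the right and down, at radius r is drawn at 1 + k1 r^2 times it, then the intrinsics apply), "view" (4x4, takes a point from world to camera coordinates). Camera axes: x right, y down, z forward; pixel columns grow to the right and rows downward; lengths in m; the calibration is good to about 2 mm. A picture is of the moment at which its call begins. camera_params takes no time and is no camera call.
- r.sign_off(): hands the job in; it is judged then, once.
The state is a dict: "time": time; "qpos": joint angles; "joint_vel": joint speeds; "tau": joint torques, N m; "eef_pos": TCP position; "orientation": TCP orientation; "ft_force": force on the tool from outside, world axes, zero at the start; "ft_torque": the same for the moment, N m; "opening": finger opening in m; "finger_force": force on a finger pad.
Only numpy, scipy, OpenCV 4.12 (cv2) and the standard library are available. Lean on these libraries where they do the work, as an engineer would, in place of code of your own. Each camera call takes 0.05 s, during which the arm holds its last target. There are 200 camera calls.

### The job

Set the sink tap up to fill the tall steel jug that stands in one of the two sink bowls (the stop valve below is shut, so no water will run). With one fingertip, push the swivel spout round until its outlet is over the jug's open mouth, and only then push the right-hand (cold) lever from closed all the way open, a quarter turn, so that it points straight to the robot's side of the sink; the spout stays over the jug. Pick nothing up: leave the jug, the left-hand lever and all the other kitchen things where they are, and finish clear of everything.

Things in the scene. Friction and masses are not known exactly. Their poses are not given: they have to be found in the camera images.
- spout_axis (a point): Point on the worktop (z = 0) on the upright axis of the tap's spout. Its axes are those of the whole counter (turned by up to 0.04 rad): x away from the robot, y along the counter to the robot's left, z up. A 125 mm high tiled ledge starts 220 mm beyond it (+x); a 230 mm high dish rack stands left of y = +510 mm, a 190 mm high toaster right of y = -615 mm.
- spout (a joint): Angle of the plain steel swivel spout, rad. 0: points straight to the robot (counter -x); positive: swung to the robot's left (+y). At value a the outlet is at (-228 cos a, +228 sin a) mm from spout_axis, counter axes. Stops at -1.3 and +1.3. Friction of about 0.45 N m (2.5 N at 180 mm) keeps it where it is left.
- spout_arm (a point): Centre of the spout's level arm, 180 mm out from the axis: a good place to push sideways. Its -x axis points outwards along the spout. The spout is a round bar 24 mm in diameter: an upright column, then a level arm, centre line 205 mm above the worktop, from 50 to 185 mm out, then it bends down to the outlet.
- spout_outlet (a point): Centre of the spout's outlet, a nozzle 27 mm in diameter that opens downwards, 228 mm out from the axis and 146 mm above the worktop.
- sink (a point): Middle of the rib (24 mm wide) between the two sink bowls, at worktop level, 248 mm on the robot's side of the spout's axis. Each bowl measures 355 mm along counter x and 342 mm along y; the floor is 189 mm below the worktop; one bowl lies left, one right of the rib.
- jug: Tall plain steel jug, 100 mm in diameter, 160 mm high, open on top, with a side handle (reaching 83 mm from the middle), standing on the floor of one sink bowl (left or right differs), wholly below the worktop's level. About 0.4 kg, loose. Origin: centre of its underside.
- jug_mouth (a point): Centre of the jug's open mouth (inner diameter 94 mm), in the plane of its rim, about 29 mm below the worktop. It lies 205 to 248 mm from the spout's axis, about 0.55 to 0.75 rad to the left or right of straight ahead.
- cold (a joint): Angle of the right-hand (robot's right, counter -y) tap lever, the cold one, rad. 0: closed, pointing outwards (counter -y). It turns clockwise seen from above, its free end coming towards the robot, to the stop at 1.571, fully open, pointing straight to the robot (counter -x). Friction of about 0.14 N m keeps it where it is left.
- cold_axis (a point): Point on the cold lever's upright axis, 65 mm above the worktop; 160 mm to the right (-y) of the spout's axis. Axes as spout_axis.
- cold_tip (a point): Centre of the ball at the free end of the cold lever, 78 mm from the lever's axis, 66 mm above the worktop. The lever is a level round steel bar, 13 mm thick with a 17 mm ball end (87 mm long in all from the axis); its hub is 36 mm in diameter and its top is 78 mm above the worktop.
- hot (a joint): Angle of the left-hand (hot) lever, the mirror image of the cold one, 160 mm to the left of the spout's axis: 0 closed, pointing outwards (+y). It stays closed.
- saucepan: Bystander: plain steel saucepan, 150 mm in diameter, 85 mm high, with a long handle, standing in the other sink bowl. Origin: centre of its underside.
- soap: Bystander: closed bottle, 56 mm in diameter, 170 mm high, on the worktop behind the tap, left of the spout. Origin: centre of its underside.
- tumbler: Bystander: drinking glass, 68 mm in diameter, 100 mm high, behind the tap. Origin: centre of its underside.
- mug: Bystander: mug, 82 mm in diameter, 95 mm high, on the worktop right of the sink. Origin: centre of its underside.
- bowl: Bystander: bowl, 144 mm in diameter, 60 mm high, right of the sink, nearer the robot. Origin: centre of its underside.
- canister: Bystander: lidded jar, 90 mm in diameter, 110 mm high, behind and to the right of the cold lever. Origin: centre of its underside.
- brush: Bystander: washing-up brush lying on the worktop left of the tap and the sink. Origin: its middle.
- shaker: Bystander: small jar with a steel lid, 44 mm in diameter, 95 mm high, left of the sink. Origin: centre of its underside.

How it is judged:
On the way, in this order (a step that is already met when the one before it is completed fails the run):
1. the spout's outlet is over the jug's mouth, the cold lever still closed (horizontal distance between spout_outlet and jug_mouth below 0.034 m and value of joint cold below 0.3 rad), for 0.3 s.
2. the cold lever is pushed fully open (value of joint cold above 1.4 rad), for 0.2 s.
At the end, for the whole second after the job is handed in: Outlet centre within 34 mm (horizontally) of the jug mouth's centre and at rest; cold lever within 10 degrees of its open stop (above 1.40 rad); hot lever closed (below 0.15 rad); jug moved less than 15 mm, every bystander less than 20 mm (horizontal distance between spout_outlet and jug_mouth below 0.034 m and value of joint cold above 1.4 rad and value of joint hot below 0.15 rad and velocity of joint spout between -0.05 and 0.05 rad/s and distance of jug from where it was at the start of the episode below 0.015 m and distance of each of saucepan, soap, tumbler, mug, bowl, canister, brush, shaker from where it was at the start of the episode below 0.02 m); the robot touches nothing.
It fails at once if the jug is lifted, carried or pushed (15 mm) instead of the spout being brought to it (distance of jug from where it was at the start of the episode above 0.015 m).
It fails at once if the cold lever is opened (more than 0.3 rad) while the outlet is not over the jug's mouth (value of joint cold above 0.3 rad and horizontal distance between spout_outlet and jug_mouth above 0.036 m).
It fails at once if the hot lever is turned (more than 0.15 rad) (value of joint hot above 0.15 rad).
It fails at once if a bystander is moved by more than 20 mm (distance of any of saucepan, soap, tumbler, mug, bowl, canister, brush, shaker from where it was at the start of the episode above 0.02 m).
It also fails if it takes over 56 s, if anything falls off the work surface, if the arm or the gripper's body presses on something with over 40 N, if the wrist force passes 120 N, or if a joint passes its speed limit or range.

## Working session

There is one attempt and no reset: what is moved stays moved. The work goes in short steps, Python scripts to look and compute and a tool call to move; the robot and the scene stay as the last step left them, time stands still between calls to the robot, and variables do not carry over. Pictures are saved under pics/ and viewed, at most 10 in all, crops included, and the job is handed in when it is done.

Besides the shell and the picture viewer there is one more tool, called after ">>>" as name(argument=value, ...), one argument or row to a line, values as JSON. play_rows: Moves the arm, as the interface text tells. Its arguments: {"type":"object","properties":{"rows":{"type":"array"},"grip":{"type":"number"},"grip_force":{"type":"number"}},"required":["rows"]}

```bash
mkdir -p pics; cat > h.py <<'E'
import numpy as np, cv2
from bench import r
def cam(n):
    p=r.camera_params(n); f=240/np.tan(np.radians(p['fovy'])/2)
    return p,f,np.array(p['view'])
def proj(n,P):
    p,f,V=cam(n); c=(V[:3,:3]@np.atleast_2d(P).T+V[:3,3:4]).T
    s=c[:,:2]/c[:,2:]; s=s*(1+p['k1']*(s**2).sum(1,keepdims=True))
    return s*f+[p['cx'],p['cy']]
def ray(n,uv):
    p,f,V=cam(n); d=(np.array(uv,float)-[p['cx'],p['cy']])/f; s=d.copy()
    for _ in range(30): s=d/(1+p['k1']*(s@s))
    return -V[:3,:3].T@V[:3,3], V[:3,:3].T@np.r_[s,1]
def onz(n,uv,z):
    o,d=ray(n,uv); return o+d*(z-o[2])/d[2]
E
python3 - <<'E'
from h import *
for n in('top','side'): cv2.imwrite(f'pics/{n}0.png',r.grab_frame(n)); p=cam(n); print(n,p[0]['k1'],p[1],ray(n,(320,240)))
s=r.read_state();print(s['time'],s['eef_pos'],s['orientation'])
E
```

```text
top -0.15983614072550492 575.3303498180325 (array([0.41489045, 0.01739874, 1.81569185]), array([ 0.09542896, -0.0223016 , -0.99527015]))
side -0.1033034831634908 444.38034957655293 (array([0.065447  , 0.84323634, 0.6978077 ]), array([ 0.41074031, -0.71496297, -0.565853  ]))
0.1 [ 0.15369537 -0.55333844  0.20442967] [-3.11087547e+00 -4.23734036e-01  6.36547545e-06]
```

View pics/top0.png

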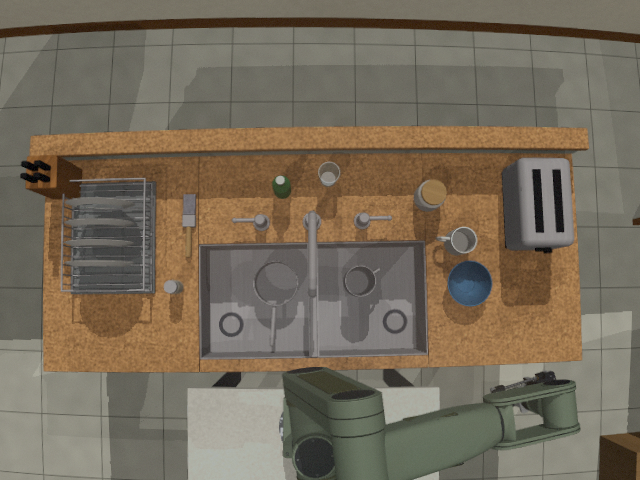

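View pics/side0.png

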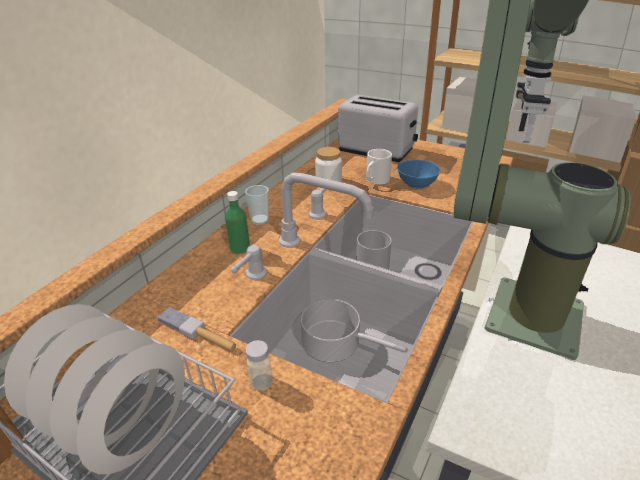

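The top picture shows the spout column near (312,218), its arm reaching to (312,297), and the jug in the right bowl near (360,281). The cold hub is at (363,220) with its tip at (391,218), and the hot hub is at (261,221). The side view agrees. I'll enlarge for precise pixels.

```bash
python3 - <<'E'
from h import *
im=cv2.imread('pics/top0.png')
c=cv2.resize(im[195:325,230:420],None,fx=4,fy=4,interpolation=cv2.INTER_CUBIC)
c=np.clip(c.astype(float)*1.4,0,255).astype('uint8')
# predicted overlay from rough hub guess: hubs at z=.078
a=onz('top',(261,221),.078);b=onz('top',(363,220),.078)
print(a,b,np.linalg.norm(a-b)); print(onz('top',(391,218),.07),onz('top',(360,281),-.029))
cv2.imwrite('pics/c1.png',c)
E
```

```text
[0.63931671 0.15799052 0.078     ] [ 0.64307187 -0.15284481  0.078     ] 0.31085801378729905
[ 0.65066483 -0.24015407  0.07      ] [ 0.45974867 -0.15237525 -0.029     ]
```

View pics/c1.png

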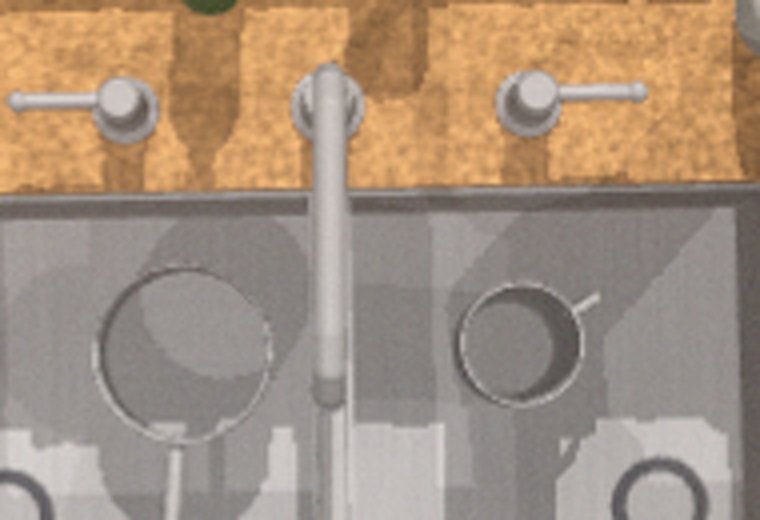

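The enlarged top view shows the hot hub top at crop (120,99), the cold hub top at (539,90), the tips at (16,101) and (640,92), the jug rim centre at (521,344), and the spout arm centreline from (328,130) to (329,365). I'll fit the counter pose to these points.

```bash
cat > fit.py <<'E'
from h import *
from scipy.optimize import least_squares
o=lambda u,v:(np.array([u,v])+.5)/4-.5+[230,195]
H,C,HT,CT,J=o(120,99),o(539,90),o(16,101),o(640,92),o(521,344)
def W(p,x,y,z): c,s=np.cos(p[2]),np.sin(p[2]); return [p[0]+c*x-s*y,p[1]+s*x+c*y,z]
def res(p):
    P=[W(p,0,.16,.078),W(p,0,-.16,.078),W(p,0,.238,.066),W(p,0,-.238,.066)]
    e=(proj('top',P)-[H,C,HT,CT]).ravel()
    return e
E
python3 - <<'E'
from fit import *
s=least_squares(res,[.64,0,0]);print(s.x,s.fun.round(2))
p=s.x
j=onz('top',J,-.029);c,n=np.cos(p[2]),np.sin(p[2]);d=j[:2]-p[:2];l=np.array([c*d[0]+n*d[1],-n*d[0]+c*d[1]])
print('jug',j,l,np.hypot(*l),np.arctan2(l[1],-l[0]))
for uv in((328,130),(329,250),(329,365)):
    q=onz('top',o(*uv),.205);d=q[:2]-p[:2];print('arm',q,c*d[0]+n*d[1],-n*d[0]+c*d[1])
# side-camera overlay
im=cv2.imread('pics/side0.png')
P=[W(p,0,0,.205),W(p,-.185,0,.205),W(p,-.228,0,.146),W(p,0,-.16,.078),W(p,0,-.238,.066),W(p,0,.16,.078),W(p,0,.238,.066)]
a=np.linspace(0,2*np.pi,40)
P+=[[j[0]+.05*np.cos(t),j[1]+.05*np.sin(t),-.029] for t in a]
for u in proj('side',P): cv2.circle(im,tuple(int(v*8) for v in u),8,(0,0,255),-1,shift=3)
cv2.imwrite('pics/s1.png',cv2.resize(im[160:300,200:410],None,fx=3.5,fy=3.5,interpolation=cv2.INTER_CUBIC))
E
```

```text
[0.64820894 0.00294152 0.01901556] [-0.22 -0.28 -0.03  0.22  0.73  0.2  -0.48 -0.13]
jug [ 0.46095307 -0.15197833 -0.029     ] [-0.19016773 -0.15133128] 0.2430327634077334 -0.6721611995626737
arm [0.60573619 0.00489659 0.205     ] -0.04242789607200553 0.0027623048969965137
arm [0.52103214 0.00412693 0.205     ] -0.12713127515776307 0.0036033810833894105
arm [0.44047633 0.00408062 0.205     ] -0.20767339766623927 0.005088801033530228
```

View pics/s1.png

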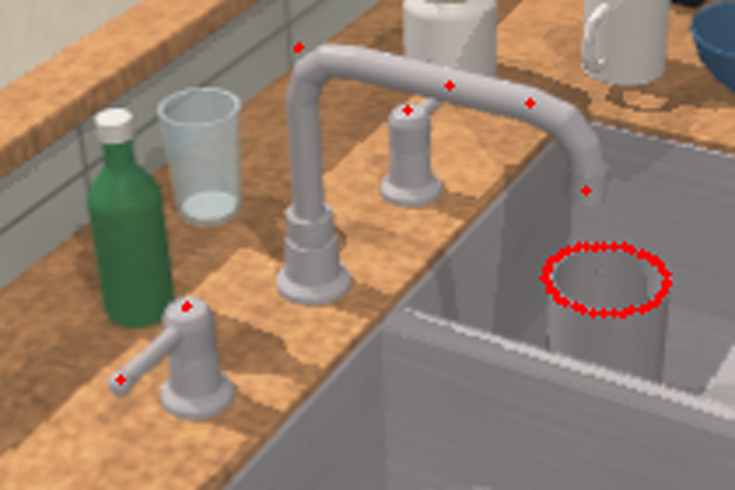

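The fit holds to within about 2 mm in both views: spout axis at (0.648, 0.003), counter yaw 0.019, and jug at angle −0.67 and radius 0.243. I'll close the gripper, rise and cross over the spout.

>>> play_rows(
  rows=[
    {"tz": -40},
    {"tz": -80},
    {"tz": -95},
    {"tz": -95,"tx": 35,"ty": -37},
    {"tz": -95,"tx": 65,"ty": -69},
    {"tz": -95,"tx": 95,"ty": -100},
    {"tz": -95,"tx": 125,"ty": -132},
    {"tz": -95,"tx": 155,"ty": -163},
    {"tz": -95,"tx": 185,"ty": -195},
    {"tz": -95,"tx": 215,"ty": -227},
    {"tz": -95,"tx": 240,"ty": -253},
    {"tz": -95,"tx": 240,"ty": -253},
  ],
  grip=1,
)

```text
invalid input
```

>>> play_rows(
  rows=[
    {"tx": 28,"ty": -30},
    {"tx": 56,"ty": -60},
    {"tx": 84,"ty": -89},
    {"tx": 112,"ty": -118},
    {"tx": 140,"ty": -148},
    {"tx": 168,"ty": -178},
    {"tx": 196,"ty": -207},
    {"tx": 220,"ty": -235},
    {"tx": 241,"ty": -255},
    {"tx": 241,"ty": -255},
    {"tx": 241,"ty": -255},
    {"tx": 241,"ty": -255},
  ],
)

```text
invalid input
```

>>> play_rows(
  rows=[
    {"tx": 0,"ty": 0,"tz": -40,"rx": 0,"ry": 0,"rz": 0},
    {"tx": 0,"ty": 0,"tz": -80,"rx": 0,"ry": 0,"rz": 0},
    {"tx": 0,"ty": 0,"tz": -95,"rx": 0,"ry": 0,"rz": 0},
    {"tx": 0,"ty": 0,"tz": -95,"rx": 0,"ry": 0,"rz": 0},
  ],
  grip=1,
)

```text
time: 0.43
eef_pos: [0.1542, -0.5567, 0.306]
orientation: [3.103, 0.423, -0.0]
ft_force: [0.2, -1.4, 0.0]
opening: 0.0708
finger_force: 0.0
```

>>> play_rows(
  rows=[
    {"tx": 30,"ty": -32,"tz": 0,"rx": 0,"ry": 0,"rz": 0},
    {"tx": 60,"ty": -63,"tz": 0,"rx": 0,"ry": 0,"rz": 0},
    {"tx": 90,"ty": -95,"tz": 0,"rx": 0,"ry": 0,"rz": 0},
    {"tx": 120,"ty": -127,"tz": 0,"rx": 0,"ry": 0,"rz": 0},
    {"tx": 150,"ty": -158,"tz": 0,"rx": 0,"ry": 0,"rz": 0},
    {"tx": 180,"ty": -190,"tz": 0,"rx": 0,"ry": 0,"rz": 0},
    {"tx": 210,"ty": -222,"tz": 0,"rx": 0,"ry": 0,"rz": 0},
    {"tx": 240,"ty": -253,"tz": 0,"rx": 0,"ry": 0,"rz": 0},
    {"tx": 270,"ty": -285,"tz": 0,"rx": 0,"ry": 0,"rz": 0},
    {"tx": 300,"ty": -316,"tz": 0,"rx": 0,"ry": 0,"rz": 0},
    {"tx": 330,"ty": -348,"tz": 0,"rx": 0,"ry": 0,"rz": 0},
    {"tx": 360,"ty": -380,"tz": 0,"rx": 0,"ry": 0,"rz": 0},
  ],
)

```text
time: 1.43
eef_pos: [0.3877, -0.1099, 0.2987]
orientation: [-3.111, -0.423, 0.003]
ft_force: [0.6, -0.6, 1.5]
opening: 0.0005
finger_force: 0.0
```

>>> play_rows(
  rows=[
    {"tx": 30,"ty": -32,"tz": 0,"rx": 0,"ry": 0,"rz": 0},
    {"tx": 60,"ty": -63,"tz": 0,"rx": 0,"ry": 0,"rz": 0},
    {"tx": 90,"ty": -95,"tz": 0,"rx": 0,"ry": 0,"rz": 0},
    {"tx": 110,"ty": -117,"tz": 0,"rx": 0,"ry": 0,"rz": 0},
    {"tx": 122,"ty": -128,"tz": 0,"rx": 0,"ry": 0,"rz": 0},
    {"tx": 122,"ty": -128,"tz": 0,"rx": 0,"ry": 0,"rz": 0},
    {"tx": 122,"ty": -128,"tz": 0,"rx": 0,"ry": 0,"rz": 0},
    {"tx": 122,"ty": -128,"tz": 0,"rx": 0,"ry": 0,"rz": 0},
  ],
)

```text
time: 2.1
eef_pos: [0.4705, 0.043, 0.2991]
orientation: [3.113, 0.424, -0.004]
ft_force: [-0.7, -0.1, 0.5]
opening: 0.0004
finger_force: 0.0
```

>>> play_rows(
  rows=[
    {"tx": 16,"ty": -22,"tz": 0,"rx": 0,"ry": 0,"rz": 0},
    {"tx": 16,"ty": -22,"tz": 0,"rx": 0,"ry": 0,"rz": 0},
    {"tx": 16,"ty": -22,"tz": 30,"rx": 0,"ry": 0,"rz": 0},
    {"tx": 16,"ty": -22,"tz": 60,"rx": 0,"ry": 0,"rz": 0},
    {"tx": 16,"ty": -22,"tz": 90,"rx": 0,"ry": 0,"rz": 0},
    {"tx": 16,"ty": -22,"tz": 115,"rx": 0,"ry": 0,"rz": 0},
    {"tx": 16,"ty": -22,"tz": 125,"rx": 0,"ry": 0,"rz": 0},
    {"tx": 16,"ty": -22,"tz": 125,"rx": 0,"ry": 0,"rz": 0},
    {"tx": 16,"ty": -22,"tz": 125,"rx": 0,"ry": 0,"rz": 0},
  ],
)

```text
time: 2.85
eef_pos: [0.481, 0.0681, 0.1759]
orientation: [3.113, 0.422, -0.0]
ft_force: [0.7, -0.0, 0.1]
opening: -0.0001
finger_force: 0.0
```

>>> play_rows(
  rows=[
    {"tx": -4,"ty": 18,"tz": 0,"rx": 0,"ry": 0,"rz": 0},
    {"tx": -8,"ty": 34,"tz": 0,"rx": 0,"ry": 0,"rz": 0},
    {"tx": -10,"ty": 42,"tz": 0,"rx": 0,"ry": 0,"rz": 0},
    {"tx": -12,"ty": 48,"tz": 0,"rx": 0,"ry": 0,"rz": 0},
    {"tx": -14,"ty": 54,"tz": 0,"rx": 0,"ry": 0,"rz": 0},
    {"tx": -15,"ty": 60,"tz": 0,"rx": 0,"ry": 0,"rz": 0},
    {"tx": -17,"ty": 66,"tz": 0,"rx": 0,"ry": 0,"rz": 0},
    {"tx": -18,"ty": 72,"tz": 0,"rx": 0,"ry": 0,"rz": 0},
    {"tx": -20,"ty": 78,"tz": 0,"rx": 0,"ry": 0,"rz": 0},
    {"tx": -21,"ty": 84,"tz": 0,"rx": 0,"ry": 0,"rz": 0},
    {"tx": -22,"ty": 90,"tz": 0,"rx": 0,"ry": 0,"rz": 0},
    {"tx": -23,"ty": 94,"tz": 0,"rx": 0,"ry": 0,"rz": 0},
  ],
)

```text
time: 3.85
eef_pos: [0.4838, -0.0282, 0.1751]
orientation: [-3.113, -0.424, 0.001]
ft_force: [0.6, 3.6, 1.0]
opening: 0.0004
finger_force: 1.4
```

>>> play_rows(
  rows=[
    {"tx": 0,"ty": 6,"tz": 0,"rx": 0,"ry": 0,"rz": 0},
    {"tx": 0,"ty": 12,"tz": 0,"rx": 0,"ry": 0,"rz": 0},
    {"tx": 1,"ty": 18,"tz": 0,"rx": 0,"ry": 0,"rz": 0},
    {"tx": 1,"ty": 24,"tz": 0,"rx": 0,"ry": 0,"rz": 0},
    {"tx": 2,"ty": 30,"tz": 0,"rx": 0,"ry": 0,"rz": 0},
    {"tx": 3,"ty": 36,"tz": 0,"rx": 0,"ry": 0,"rz": 0},
    {"tx": 3,"ty": 41,"tz": 0,"rx": 0,"ry": 0,"rz": 0},
    {"tx": 4,"ty": 46,"tz": 0,"rx": 0,"ry": 0,"rz": 0},
    {"tx": 4,"ty": 50,"tz": 0,"rx": 0,"ry": 0,"rz": 0},
    {"tx": 5,"ty": 52,"tz": 0,"rx": 0,"ry": 0,"rz": 0},
    {"tx": 5,"ty": 52,"tz": 0,"rx": 0,"ry": 0,"rz": 0},
  ],
)

```text
time: 4.77
eef_pos: [0.5025, -0.0773, 0.1754]
orientation: [3.112, 0.423, -0.002]
ft_force: [0.1, 0.0, 0.4]
opening: 0.0005
finger_force: 0.6
```

```bash
python3 - <<'E'
from h import *
im=r.grab_frame('top'); s=r.grab_frame('side')
a=cv2.resize(im[195:325,230:420],None,fx=4,fy=4,interpolation=cv2.INTER_CUBIC)[:,:400]
b=cv2.resize(s[160:290,270:470],None,fx=4,fy=4,interpolation=cv2.INTER_CUBIC)
full=cv2.resize(im[195:325,230:420],None,fx=4,fy=4,interpolation=cv2.INTER_CUBIC)
cv2.imwrite('pics/side2.png',s); cv2.imwrite('pics/top2.png',im)
cv2.imwrite('pics/both2.png',np.hstack([cv2.resize(im[180:340,230:430],(400,320)),cv2.resize(s[150:310,220:420],(400,320))]))
E
```

```text
(no output)
```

View pics/both2.png

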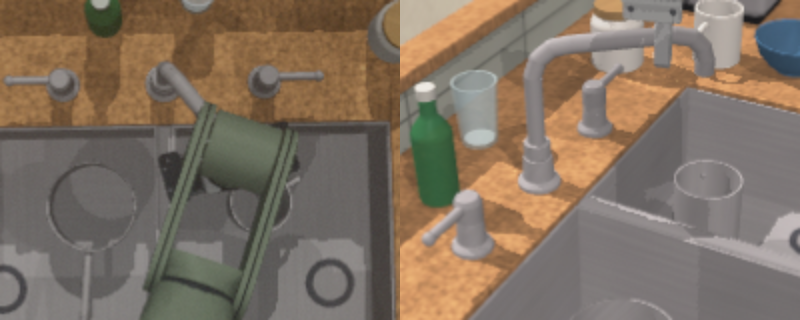

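The spout has swung to the right and its outlet in the side view is at about (372,184), above the jug. I'll back off, rise and check from the top.

>>> play_rows(
  rows=[
    {"tx": 0,"ty": -10,"tz": 0,"rx": 0,"ry": 0,"rz": 0},
    {"tx": -5,"ty": -30,"tz": 0,"rx": 0,"ry": 0,"rz": 0},
    {"tx": -5,"ty": -35,"tz": -20,"rx": 0,"ry": 0,"rz": 0},
    {"tx": -5,"ty": -35,"tz": -50,"rx": 0,"ry": 0,"rz": 0},
    {"tx": -5,"ty": -35,"tz": -80,"rx": 0,"ry": 0,"rz": 0},
    {"tx": -5,"ty": -60,"tz": -110,"rx": 0,"ry": 0,"rz": 0},
    {"tx": -5,"ty": -90,"tz": -120,"rx": 0,"ry": 0,"rz": 0},
    {"tx": -5,"ty": -120,"tz": -120,"rx": 0,"ry": 0,"rz": 0},
    {"tx": -5,"ty": -150,"tz": -120,"rx": 0,"ry": 0,"rz": 0},
    {"tx": -5,"ty": -175,"tz": -120,"rx": 0,"ry": 0,"rz": 0},
    {"tx": -5,"ty": -190,"tz": -120,"rx": 0,"ry": 0,"rz": 0},
    {"tx": -5,"ty": -190,"tz": -120,"rx": 0,"ry": 0,"rz": 0},
  ],
)

```text
time: 5.87
eef_pos: [0.446, 0.108, 0.2959]
orientation: [-3.111, -0.431, -0.002]
ft_force: [0.4, 0.2, -0.0]
opening: 0.0005
finger_force: 0.0
```

```bash
python3 - <<'E'
from fit import *
im=r.grab_frame('top');s=r.grab_frame('side');cv2.imwrite('pics/side3.png',s);cv2.imwrite('pics/top3.png',im)
p=[.6482,.0029,.019]
for a in(-.5,-.6,-.7):print(a,proj('side',[W(p,-.228*np.cos(a),.228*np.sin(a),.146)]),proj('top',[W(p,-.18*np.cos(a),.18*np.sin(a),.205)]))
c=cv2.resize(im[195:325,230:420],None,fx=4,fy=4,interpolation=cv2.INTER_CUBIC)
cv2.imwrite('pics/c3.png',c)
E
```

```text
-0.5 [[373.59965681 192.43138277]] [[344.13219428 267.51699412]]
-0.6 [[372.23921908 188.33236843]] [[349.50920581 264.06824962]]
-0.7 [[370.08696946 184.4153722 ]] [[354.5035778  260.10372435]]
```

View pics/c3.png

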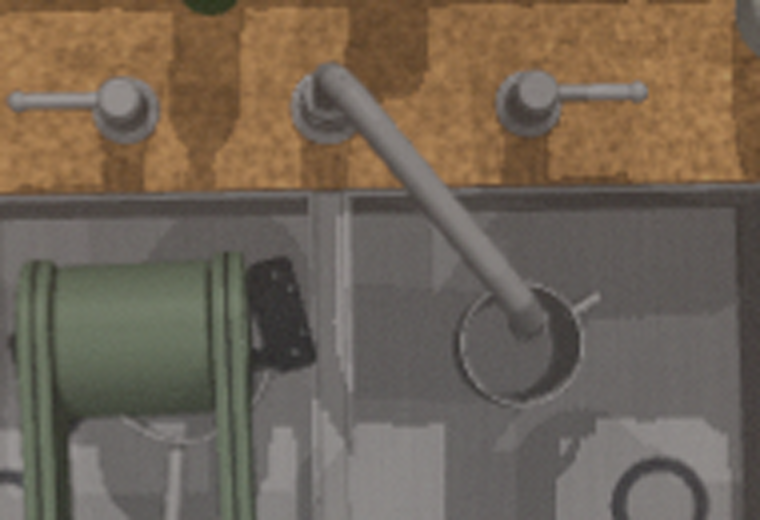

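The arm's centreline passes through crop (440,212) and (500,284), with the nozzle at about (528,322), inside the jug's rim (centre (521,344)). I'll compute the angle.

```bash
python3 - <<'E'
from fit import *
p=np.array([.6482,.0029,.019]);c,n=np.cos(p[2]),np.sin(p[2])
j=onz('top',J,-.029)
for uv in((440,212),(470,248),(500,284)):
    q=onz('top',o(*uv),.205)[:2]-p[:2];print(np.arctan2(-n*q[0]+c*q[1],-(c*q[0]+n*q[1])),np.hypot(*q))
for a in(-.64,-.68,-.72,-.76):
    w=np.array(W(p,-.228*np.cos(a),.228*np.sin(a),.146));print(a,np.hypot(*(w-j)[:2]),(proj('top',[w])[0]-[230,195]+.5)*4-.5)
E
```

```text
-0.6343344357949963 0.12633335278057514
-0.6424270157498946 0.15924554076536285
-0.6477728655931186 0.19212465993505098
-0.64 0.016791490136438717 [522.02044925 328.37053847]
-0.68 0.015115139700646154 [531.70457105 320.48882054]
-0.72 0.018768162062384096 [541.05542912 312.2293225 ]
-0.76 0.02555553760267039 [550.05810883 303.60608466]
```

The outlet is about 17 mm from the mouth's centre, which is within tolerance. Next I'll go over to behind the cold lever, turning the tool so the gripper's body lies parallel to the spout.

>>> play_rows(
  rows=[
    {"tx": 6,"ty": 16,"tz": 0,"rx": 0,"ry": 0,"rz": 0.05},
    {"tx": 15,"ty": 40,"tz": 0,"rx": 0,"ry": 0,"rz": 0.15},
    {"tx": 25,"ty": 66,"tz": 0,"rx": 0,"ry": 0,"rz": 0.25},
    {"tx": 35,"ty": 92,"tz": 0,"rx": 0,"ry": 0,"rz": 0.35},
    {"tx": 45,"ty": 118,"tz": 0,"rx": 0,"ry": 0,"rz": 0.45},
    {"tx": 55,"ty": 144,"tz": 0,"rx": 0,"ry": 0,"rz": 0.55},
    {"tx": 65,"ty": 170,"tz": 0,"rx": 0,"ry": 0,"rz": 0.65},
    {"tx": 75,"ty": 196,"tz": 0,"rx": 0,"ry": 0,"rz": 0.75},
    {"tx": 85,"ty": 222,"tz": 0,"rx": 0,"ry": 0,"rz": 0.85},
    {"tx": 95,"ty": 248,"tz": 0,"rx": 0,"ry": 0,"rz": 0.95},
    {"tx": 105,"ty": 274,"tz": 0,"rx": 0,"ry": 0,"rz": 1.05},
    {"tx": 105,"ty": 274,"tz": 0,"rx": 0,"ry": 0,"rz": 1.1},
  ],
)

```text
time: 6.97
eef_pos: [0.623, -0.1369, 0.2939]
orientation: [2.867, -1.279, 0.001]
ft_force: [-1.0, -0.7, -0.6]
opening: 0.0004
finger_force: 0.0
```

>>> play_rows(
  rows=[
    {"tx": 0,"ty": 0,"tz": 0,"rx": 0,"ry": 0,"rz": 0.05},
    {"tx": 0,"ty": 0,"tz": 0,"rx": 0,"ry": 0,"rz": 0.05},
    {"tx": 0,"ty": 0,"tz": 0,"rx": 0,"ry": 0,"rz": 0.05},
    {"tx": 0,"ty": 0,"tz": 0,"rx": 0,"ry": 0,"rz": 0.05},
  ],
)

```text
time: 7.3
eef_pos: [0.6213, -0.1313, 0.2954]
orientation: [2.843, -1.337, 0.0]
ft_force: [-0.2, -0.1, 0.2]
opening: 0.0007
finger_force: 0.0
```

```bash
cat > m.py <<'E'
from h import *; import sys
from scipy.spatial.transform import Rotation as R
s=r.read_state();M=R.from_rotvec(s['orientation']).as_matrix();p=np.array(s['eef_pos']);print(s['time'],p,s['qpos']);print(M.round(3))
for t in eval(sys.argv[1]): print(t,(M.T@(np.array(t)-p)*1000).round(1))
E
python3 m.py "[(.687,-.218,.296),(.687,-.218,.05)]"
python3 -c "
from h import *
print(onz('top',(432,186),.11),onz('top',(329,173),.1))"
```

```text
7.3 [ 0.62129992 -0.13129692  0.29541511] [-3.44261712e-01  2.83938979e-01  1.26315194e+00 -3.02022106e-04
  1.59448817e+00  2.10553294e+00]
[[ 0.638 -0.77  -0.   ]
 [-0.77  -0.638 -0.   ]
 [ 0.     0.    -1.   ]]
(0.687, -0.218, 0.296) [108.7   4.7  -0.6]
(0.687, -0.218, 0.05) [108.6   4.7 245.4]
[ 0.74405108 -0.36140921  0.11      ] [ 0.78375675 -0.04846582  0.1       ]
```

>>> play_rows(
  rows=[
    {"tx": 27,"ty": 1,"tz": 0,"rx": 0,"ry": 0,"rz": 0},
    {"tx": 54,"ty": 2,"tz": 0,"rx": 0,"ry": 0,"rz": 0},
    {"tx": 81,"ty": 4,"tz": 0,"rx": 0,"ry": 0,"rz": 0},
    {"tx": 100,"ty": 5,"tz": 0,"rx": 0,"ry": 0,"rz": 0},
    {"tx": 109,"ty": 5,"tz": 0,"rx": 0,"ry": 0,"rz": 0},
    {"tx": 109,"ty": 5,"tz": 25,"rx": 0,"ry": 0,"rz": 0},
    {"tx": 109,"ty": 5,"tz": 60,"rx": 0,"ry": 0,"rz": 0},
    {"tx": 109,"ty": 5,"tz": 95,"rx": 0,"ry": 0,"rz": 0},
    {"tx": 109,"ty": 5,"tz": 130,"rx": 0,"ry": 0,"rz": 0},
    {"tx": 109,"ty": 5,"tz": 160,"rx": 0,"ry": 0,"rz": 0},
    {"tx": 109,"ty": 5,"tz": 180,"rx": 0,"ry": 0,"rz": 0},
    {"tx": 109,"ty": 5,"tz": 180,"rx": 0,"ry": 0,"rz": 0},
  ],
)

```text
time: 8.3
eef_pos: [0.6828, -0.2157, 0.1083]
orientation: [2.843, -1.335, -0.019]
ft_force: [-0.4, -0.0, -1.0]
opening: 0.0007
finger_force: 0.0
```

```bash
python3 m.py "[(.687,-.218,.05)]"
python3 - <<'E'
from h import *
s=r.grab_frame('side');t=r.grab_frame('top')
cv2.imwrite('pics/b4.png',np.hstack([cv2.resize(t[160:320,270:470],(400,320)),cv2.resize(s[120:280,240:440],(400,320))]))
E
```

```text
8.3 [ 0.68278553 -0.21571037  0.10834064] [-4.26598077e-01  5.88303678e-01  1.22443209e+00 -1.73459773e-04
  1.34101966e+00  2.02243973e+00]
[[ 0.638 -0.77  -0.011]
 [-0.77  -0.639  0.005]
 [-0.011  0.005 -1.   ]]
(0.687, -0.218, 0.05) [ 5.1 -2.1 58.3]
```

View pics/b4.png

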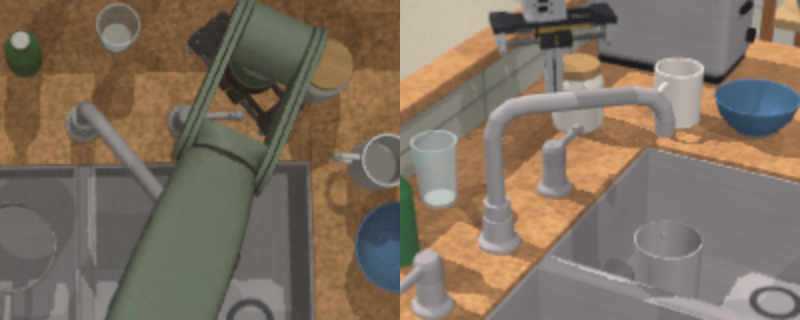

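The finger is behind the cold lever near its free end, and the lever is still closed. I'll descend and compute the arc.

>>> play_rows(
  rows=[
    {"tx": 5,"ty": -2,"tz": 15,"rx": 0,"ry": 0,"rz": 0},
    {"tx": 5,"ty": -2,"tz": 35,"rx": 0,"ry": 0,"rz": 0},
    {"tx": 5,"ty": -2,"tz": 52,"rx": 0,"ry": 0,"rz": 0},
    {"tx": 5,"ty": -2,"tz": 62,"rx": 0,"ry": 0,"rz": 0},
    {"tx": 5,"ty": -2,"tz": 62,"rx": 0,"ry": 0,"rz": 0},
    {"tx": 5,"ty": -2,"tz": 62,"rx": 0,"ry": 0,"rz": 0},
  ],
)

```text
time: 8.9
eef_pos: [0.6925, -0.2206, 0.054]
orientation: [-2.843, 1.337, -0.001]
ft_force: [-0.8, 0.1, 0.9]
opening: 0.0006
finger_force: 0.0
```

```bash
python3 - <<'E'
from fit import *
from scipy.spatial.transform import Rotation as R
s=r.read_state();M=R.from_rotvec(s['orientation']).as_matrix();e=np.array(s['eef_pos']);print(e)
p=[.6482,.0029,.019]
for b in np.linspace(0,np.pi/2,13):
    u=np.array([-np.sin(b),-np.cos(b)]);n=np.array([np.cos(b),-np.sin(b)])
    h=.0065+.0125*abs(n@[.77,.64])+.008*abs(n@[.64,-.77])
    q=.06*u+h*n+[0,-.16]
    w=W(p,q[0],q[1],.05);print(round(b,2),np.round(w,4),(M.T@(np.array(w)-e)*1000).round(1))
E
```

```text
[ 0.69246651 -0.22058331  0.05395433]
0.0 [ 0.6736 -0.2167  0.05  ] [-15.   12.    3.9]
0.13 [ 0.6653 -0.219   0.05  ] [-18.5  19.9   3.9]
0.26 [ 0.6565 -0.2202  0.05  ] [-23.3  27.5   3.9]
0.39 [ 0.6474 -0.22    0.05  ] [-29.2  34.3   3.9]
0.52 [ 0.6383 -0.2185  0.05  ] [-36.2  40.4   3.9]
0.65 [ 0.6294 -0.2155  0.05  ] [-44.2  45.4   3.9]
0.79 [ 0.6209 -0.2111  0.05  ] [-52.9  49.1   3.9]
0.92 [ 0.6137 -0.2062  0.05  ] [-61.3  51.5   3.9]
1.05 [ 0.6084 -0.2022  0.05  ] [-67.8  53.    3.9]
1.18 [ 0.6034 -0.1974  0.05  ] [-74.6  53.8   3.9]
1.31 [ 0.5989 -0.192   0.05  ] [-81.8  53.8   3.9]
1.44 [ 0.5949 -0.1858  0.05  ] [-89.1  52.9   3.9]
1.57 [ 0.5916 -0.1789  0.05  ] [-96.4  51.    3.9]
```

>>> play_rows(
  rows=[
    {"tx": -8,"ty": 6,"tz": 3,"rx": 0,"ry": 0,"rz": 0},
    {"tx": -15,"ty": 12,"tz": 3,"rx": 0,"ry": 0,"rz": 0},
    {"tx": -18,"ty": 20,"tz": 3,"rx": 0,"ry": 0,"rz": 0},
    {"tx": -23,"ty": 27,"tz": 3,"rx": 0,"ry": 0,"rz": 0},
    {"tx": -29,"ty": 34,"tz": 3,"rx": 0,"ry": 0,"rz": 0},
    {"tx": -36,"ty": 40,"tz": 3,"rx": 0,"ry": 0,"rz": 0},
    {"tx": -44,"ty": 45,"tz": 3,"rx": 0,"ry": 0,"rz": 0},
    {"tx": -53,"ty": 49,"tz": 3,"rx": 0,"ry": 0,"rz": 0},
    {"tx": -61,"ty": 51,"tz": 3,"rx": 0,"ry": 0,"rz": 0},
    {"tx": -68,"ty": 53,"tz": 3,"rx": 0,"ry": 0,"rz": 0},
    {"tx": -75,"ty": 54,"tz": 3,"rx": 0,"ry": 0,"rz": 0},
    {"tx": -75,"ty": 54,"tz": 3,"rx": 0,"ry": 0,"rz": 0},
  ],
)

```text
time: 9.9
eef_pos: [0.602, -0.1969, 0.0513]
orientation: [2.842, -1.336, 0.001]
ft_force: [1.4, -1.9, 1.9]
opening: 0.0001
finger_force: 0.7
```

>>> play_rows(
  rows=[
    {"tx": -4,"ty": 0,"tz": 0,"rx": 0,"ry": 0,"rz": 0},
    {"tx": -7,"ty": 0,"tz": 0,"rx": 0,"ry": 0,"rz": 0},
    {"tx": -11,"ty": -1,"tz": 0,"rx": 0,"ry": 0,"rz": 0},
    {"tx": -14,"ty": -1,"tz": 0,"rx": 0,"ry": 0,"rz": 0},
    {"tx": -18,"ty": -2,"tz": 0,"rx": 0,"ry": 0,"rz": 0},
    {"tx": -21,"ty": -3,"tz": 0,"rx": 0,"ry": 0,"rz": 0},
    {"tx": -21,"ty": -3,"tz": 0,"rx": 0,"ry": 0,"rz": 0},
    {"tx": -21,"ty": -3,"tz": 0,"rx": 0,"ry": 0,"rz": 0},
  ],
)

```text
time: 10.57
eef_pos: [0.5904, -0.1782, 0.0499]
orientation: [-2.843, 1.336, 0.004]
ft_force: [1.0, -1.3, 0.4]
opening: 0.0002
finger_force: 0.5
```

>>> play_rows(
  rows=[
    {"tx": -1.5,"ty": -1.5,"tz": 0,"rx": 0,"ry": 0,"rz": 0},
    {"tx": -3,"ty": -2.5,"tz": 0,"rx": 0,"ry": 0,"rz": 0},
    {"tx": -3,"ty": -2.5,"tz": 0,"rx": 0,"ry": 0,"rz": 0},
    {"tx": -3,"ty": -2.5,"tz": 0,"rx": 0,"ry": 0,"rz": 0},
  ],
)

```text
time: 10.9
eef_pos: [0.5905, -0.1755, 0.05]
orientation: [2.842, -1.336, -0.002]
ft_force: [-2.1, -4.0, 0.1]
opening: 0.0005
finger_force: 2.3
```

>>> play_rows(
  rows=[
    {"tx": -1.5,"ty": -1.3,"tz": 0,"rx": 0,"ry": 0,"rz": 0},
    {"tx": -1.5,"ty": -1.3,"tz": 0,"rx": 0,"ry": 0,"rz": 0},
    {"tx": -1.5,"ty": -1.3,"tz": 0,"rx": 0,"ry": 0,"rz": 0},
    {"tx": -1.5,"ty": -1.3,"tz": 0,"rx": 0,"ry": 0,"rz": 0},
  ],
)

```text
time: 11.23
eef_pos: [0.5905, -0.1751, 0.0502]
orientation: [2.84, -1.335, -0.0]
ft_force: [-3.6, -8.1, -0.8]
opening: 0.0001
finger_force: 4.1
```

>>> play_rows(
  rows=[
    {"tx": 8,"ty": 6,"tz": 0,"rx": 0,"ry": 0,"rz": 0},
    {"tx": 20,"ty": 17,"tz": 0,"rx": 0,"ry": 0,"rz": 0},
    {"tx": 28,"ty": 23,"tz": 0,"rx": 0,"ry": 0,"rz": 0},
    {"tx": 31,"ty": 25,"tz": -15,"rx": 0,"ry": 0,"rz": 0},
    {"tx": 31,"ty": 25,"tz": -45,"rx": 0,"ry": 0,"rz": 0},
    {"tx": 31,"ty": 25,"tz": -80,"rx": 0,"ry": 0,"rz": 0},
    {"tx": 31,"ty": 25,"tz": -115,"rx": 0,"ry": 0,"rz": 0},
    {"tx": 31,"ty": 25,"tz": -150,"rx": 0,"ry": 0,"rz": 0},
    {"tx": 31,"ty": 25,"tz": -185,"rx": 0,"ry": 0,"rz": 0},
    {"tx": 31,"ty": 25,"tz": -220,"rx": 0,"ry": 0,"rz": 0},
    {"tx": 31,"ty": 25,"tz": -250,"rx": 0,"ry": 0,"rz": 0},
    {"tx": 31,"ty": 25,"tz": -250,"rx": 0,"ry": 0,"rz": 0},
  ],
)

```text
time: 12.23
eef_pos: [0.5955, -0.2149, 0.3096]
orientation: [-2.842, 1.337, -0.024]
ft_force: [0.9, -0.4, 1.4]
opening: 0.0003
finger_force: 0.0
```

>>> play_rows(
  rows=[
    {"tx": 15,"ty": 15,"tz": 0,"rx": 0,"ry": 0,"rz": 0},
    {"tx": 35,"ty": 35,"tz": 0,"rx": 0,"ry": 0,"rz": 0},
    {"tx": 55,"ty": 55,"tz": 0,"rx": 0,"ry": 0,"rz": 0},
    {"tx": 75,"ty": 75,"tz": 0,"rx": 0,"ry": 0,"rz": 0},
    {"tx": 95,"ty": 95,"tz": 0,"rx": 0,"ry": 0,"rz": 0},
    {"tx": 115,"ty": 115,"tz": 0,"rx": 0,"ry": 0,"rz": 0},
    {"tx": 135,"ty": 135,"tz": 0,"rx": 0,"ry": 0,"rz": 0},
    {"tx": 145,"ty": 145,"tz": 0,"rx": 0,"ry": 0,"rz": 0},
    {"tx": 150,"ty": 150,"tz": 0,"rx": 0,"ry": 0,"rz": 0},
    {"tx": 150,"ty": 150,"tz": 0,"rx": 0,"ry": 0,"rz": 0},
    {"tx": 150,"ty": 150,"tz": 0,"rx": 0,"ry": 0,"rz": 0},
  ],
)

```text
time: 13.15
eef_pos: [0.5722, -0.4232, 0.2999]
orientation: [-2.842, 1.336, 0.002]
ft_force: [0.1, -0.2, -0.4]
opening: 0.0007
finger_force: 0.0
```

```bash
python3 - <<'E'
from fit import *
im=r.grab_frame('top')
p=[.6482,.0029,.019]
for b in(1.3,1.4,1.5,1.57):print(b,(proj('top',[W(p,-.078*np.sin(b),-.16-.078*np.cos(b),.066)])[0]-[230,195]+.5)*4-.5)
cv2.imwrite('pics/c5.png',cv2.resize(im[195:325,230:420],None,fx=4,fy=4,interpolation=cv2.INTER_CUBIC))
E
```

```text
1.3 [567.09927311 189.89171613]
1.4 [557.27608342 192.28098134]
1.5 [547.24727252 193.67588788]
1.57 [540.15894502 194.05229462]
```

View pics/c5.png

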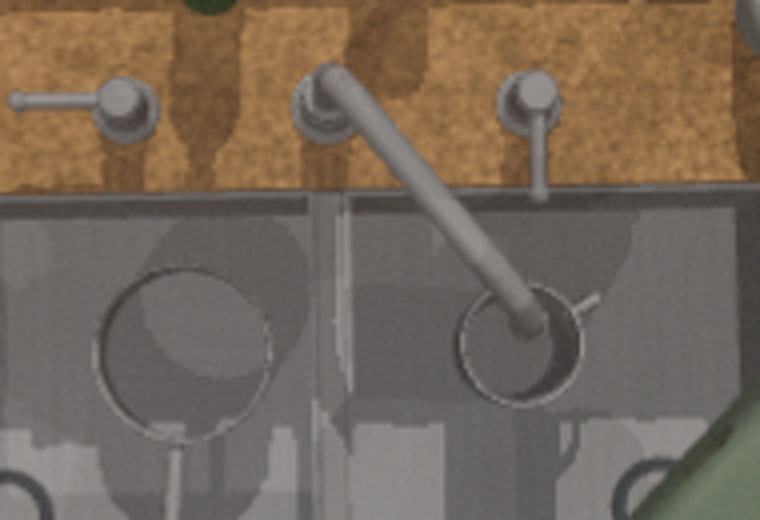

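The cold lever's tip is at crop (540,194), which is the predicted fully open position. The spout is still over the jug, the hot lever is closed, and the arm is clear.

```bash
python3 -c "
from bench import r
print(r.sign_off())"
```

```text
the job is handed in; nothing more can be done
None
```

The job is handed in: the spout's outlet is about 17 mm from the centre of the jug's mouth (34 mm allowed), the cold lever is fully open, the hot lever is closed, the jug hasn't moved, and the arm finished clear at about 13 s; I saw nothing displaced, but the last picture did not cover all the bystanders and sign-off gave no verdict.

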